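Index the transfer cassette and crack its stuck lid

TASK

Slide the blue carrier by its black knob until the red dot stands under the fixed pointer and stop there for a moment, then move on until the white dot stands under the pointer. With the carrier at the white dot, pull the cassette's stuck lid up by its bar handle until the seal lets go, without flinging it open, and finish while still holding the lid by its bar about 2 cm open, the white dot still under the pointer. Leave the tape roll, ink jar and squeegee alone.

Things in the scene. Friction and masses are not known exactly. Their poses are not given: they have to be found in the camera images.
- station: Fixed index station bolted to the bench: dark steel base plate 300 x 460 x 12 mm with the pointer post on its left (+y) side. Origin under the base at bench height, in the middle of the travel of the slides; its x axis is the direction of the lower slide, its y axis that of the upper slide. It may stand up to 0.3 rad turned; z is up.
- pointer_tip (a point): Lower tip of the fixed green pointer cone (tip 1.6 mm wide, cone 10 mm), carried by a steel arm 128 mm above the bench from a post 108 mm to the station's +y. It hangs 62 mm above the bench, about 6 mm above the dots, and does not move.
- red_dot (a point): Centre of the top of the red dot (14 mm across) on the blue carrier plate, in the black strip nearer to the cassette. Its place along the strip (station x) differs from run to run; it travels with the carrier and does not shift on it. Its height is 56 mm.
- white_dot (a point): Centre of the top of the white dot (14 mm across) on the carrier, in the outer black strip, 40 mm further to station +y than the red dot's strip. Travels with the carrier like the red dot.
- carrier_knob (a point): Grip point of the black upright round knob (24 mm diameter) on the carrier's right (station -y) side, 80 mm above the bench; the knob runs from 52 to 97 mm height, with a steel collar 32 mm across below 58 mm. Nearest other thing: the lid's side edge, its face 36 mm from the knob's skin.
- lid_handle (a point): Centre of the black round bar handle of the lid: 14 mm diameter, 92 mm long, lying along station y, 138 mm above the bench when the lid is shut, on two steel posts 62 mm apart (inside faces). 25 mm are free between bar and lid top.
- hinge_axis (a point): Point on the lid's hinge axis, midway along it: at the lid's far (station +x) edge, 149 mm from the bar in x and 20 mm lower than the bar; the axis runs along station y. The bar moves on an arc about it, up and slightly towards the hinge.
- lid_hinge (a joint): Opening angle of the lid, rad: 0 shut, growing as the bar rises (0.13 is the bar about 2 cm up; can go to 1.2). The black gasket sticks: a pull of about 10 to 20 N at the bar, different from run to run, breaks it within the first 5 mm; past that only some 3 to 7 N of weight and drag pull down. Let go, the lid falls shut.
- lid: Grey lid, 174 x 154 x 12 mm, its top 106 mm above the bench when shut, about 0.6 kg with its bar handle, on the aluminium cassette fixed on the carrier. The bar lies 27 mm in from the lid's near (station -x) edge. Origin on the hinge axis; axes parallel to the station's when shut.
- tape_roll: Bystander: loose yellow tape roll, 84 mm across, 24 mm high, lying flat to the right of the station. Origin at the centre of its underside.
- ink_jar: Bystander: loose blue jar with black cap, 60 mm across, 75 mm high, to the right of the station. Origin at the centre of its underside.
- squeegee: Bystander: loose small squeegee with wooden grip and orange blade, 110 x 50 x 16 mm, to the left of the station. Origin at the middle of the underside of its grip.
- saddle (a joint): Position of the lower slide, m: the carrier's shift along station x from mid travel, -0.045 to 0.045. Stays where it is left; takes about 5 N, plus 15 N per m/s, to move.
- carrier (a joint): Position of the upper slide, m: the shift along station y of the blue carrier (plate 200 x 340 mm, top 52 mm above the bench, which bears knob, dots and cassette and never turns on the station), -0.045 to 0.045 from mid travel. Same friction as the lower slide.

How it is judged:
By the outcome, as a careful person would: the job done as asked, in the order asked, and still so for the second after the job is handed in, while the arm keeps its last pose, push and grip.
It also fails if it takes over 51 s, if anything falls off the work surface, if the arm or the gripper's body presses on something with over 40 N, if the wrist force passes 120 N, or if a joint passes its speed limit or range.

ROBOT

A 6-joint arm with a two-finger parallel gripper is mounted at the origin on the work surface. World frame = base frame: x ahead of the robot, y to its left, z up, the work surface at z = 0. Lengths are in m, angles in rad, forces in N, time in s.
With the tool pointing down it reaches from about 0.375 to 0.975 m from the base axis. Payload 3.8 kg.
Tool frame: the origin (TCP) lies at the very end of the fingers, on their centre line; the grasp point (between the pads) lies 19 mm behind it; z points along the fingers, y is the direction in which the jaws open and shut (so a half turn about z gives the same grasp; the last joint's range is limited). The gripper opens to 85 mm and grips with 20 to 120 N. Pads are 22 mm wide; open, the fingers measure 114 mm over their backs; the gripper's body (76 mm by 85 mm) begins 54 mm behind the grasp point. The pads swing forward as they close: fully open they stand 13 mm farther back than shut.
Start: joints at [-1.179, 0.264, 1.604, -0, 1.274, -0.037], TCP at [0.281, -0.614, 0.231] pointing down, gripper open.
Joint ranges: [-2.63, 2.63], [-0.94, 2.18], [0.31, 2.57], [-1.31, 4.45], [0, 2.66], [-2.55, 2.55]. Speed limits (rad/s): [2.57, 2.57, 3.14, 3.14, 3.14, 3.14].

INTERFACE

Orientations are given as a rotation vector (axis times angle).
In Python, from workcell import read_state, read_camera, camera_info, finish_job gives the robot as it stands. The module is installed in compiled form; this text tells all that it offers.
- The arm moves only by the tool play_rows, never from a script. Its argument "motion" is a list of rows, each a list of 5 numbers: the shift along the tool's x, y, z in units of 1000 mm (1.0 is 1000 mm), then the turn about the tool's z in units of 2 pi rad (1.0 is 2 pi rad), then the finger opening in mm, from 0 to 85.4. A call has 1 to 5 rows; each row shifts and turns the commanded pose from where the row before left it, along the tool's axes as they then stand; what a row does not reach is not made up. A row lasts 1/8 s, in which the tool goes at most 62.5 mm and 10.7 degrees, less where a joint would pass 70% of its speed; a pose out of reach is approached as far as the arm can. A call with a number of a shift or a turn outside -1 to 1 is refused whole. A call with a gripper value outside its range is refused whole. The fingers move at their own pace and stop on an object; "squeeze" is the grip in N (left out, the last holds). Time passes only in rows, so rows that do not move let the fingers close. It gives the time, the measured TCP pose, the force and the opening at its end, in the units of the state.
- read_state(): the state, without advancing time (a new reading comes with each control period).
- read_camera(name): name is "scene" or "side" or "wrist"; returns the picture (384x512x3 uint8, red, green, blue); there is no depth.
- camera_info(name): a dict with "intrinsics" (3x3 intrinsics, pixels), "dist_coeffs" ([k1, k2, p1, p2, k3] as OpenCV has them; the pictures are not rectified), "pose" (4x4, takes a point from camera to world coordinates). Camera axes: x right, y down, z forward; pixel columns grow to the right and rows downward; lengths in m; the calibration is good to about 2 mm. A picture is of the moment at which its call begins: read the wrist's pose just before it. camera_info takes no time and is no camera call; for the wrist camera it gives the pose at the moment of the call.
- finish_job(): hands the job in, once; it reports no verdict.
The state is a dict: "time": time; "q": joint angles; "joint_vel": joint speeds; "joint_torque": joint torques, N m; "tool_pos": TCP position; "tcp_rot": TCP orientation; "wrist_force": force on the tool from outside, world axes, zero at the start; "torque": the same for the moment, N m; "width": opening from 0.0 (shut) to 1.0 (fully open).
Only numpy, scipy, OpenCV 4.12 (cv2) and the standard library are available. Lean on these libraries where they do the work, as an engineer would, in place of code of your own. Each camera call takes 0.05 s, during which the arm holds its last target. There are 200 camera calls.

## Working session

There is one attempt and no reset: what is moved stays moved. The work goes in short steps, Python scripts to look and compute and a tool call to move; the robot and the scene stay as the last step left them, time stands still between calls to the robot, and variables do not carry over. Pictures are saved under pics/ and viewed, about 8 in all and at most 12, crops included, and the job is handed in when it is done.

Besides the shell and the picture viewer there is one more tool, called after ">>>" by a JSON object that holds its "api" and its "payload". play_rows: Moves the arm, as the interface text tells. Shifts and turns lie within -1 to 1; 1 stands for 1000 mm of shift or 2 pi rad of turn. Its arguments: {"type":"object","properties":{"motion":{"type":"array","items":{"type":"array","items":{"type":"number"}}},"squeeze":{"type":"number"}},"required":["motion"]}

```bash
mkdir -p pics; cat > h.py <<'E'
import numpy as np, cv2
from workcell import read_state, read_camera, camera_info
def snap(name, fn=None):
    info=camera_info(name); im=read_camera(name)
    if fn: cv2.imwrite('pics/'+fn, im[:,:,::-1])
    return im, info
def ray(info,px):
    K=np.array(info['intrinsics'],float);d=np.array(info['dist_coeffs'],float);T=np.array(info['pose'],float)
    u=cv2.undistortPoints(np.array(px,float).reshape(-1,1,2),K,d).reshape(-1,2)
    r=np.c_[u,np.ones(len(u))]@T[:3,:3].T
    return T[:3,3],r
def at_z(info,px,z):
    o,r=ray(info,px); z=np.broadcast_to(z,len(r))
    return o+r*((z-o[2])/r[:,2])[:,None]
def proj(info,P):
    K=np.array(info['intrinsics'],float);d=np.array(info['dist_coeffs'],float);T=np.linalg.inv(np.array(info['pose'],float))
    return cv2.projectPoints(np.array(P,float).reshape(-1,1,3),cv2.Rodrigues(T[:3,:3])[0],T[:3,3],K,d)[0].reshape(-1,2)
E
python3 - <<'E'
from h import *
np.set_printoptions(precision=4,suppress=True)
a,i=snap('scene','scene0.png'); b,j=snap('side','side0.png'); c,k=snap('wrist','wrist0.png')
for x in(i,j,k): print(np.array(x['pose']), np.array(x['intrinsics'])[0])
s=read_state(); print(s)
E
```

```text
[[ 0.6689  0.618  -0.4131  1.1082]
 [ 0.7432 -0.5658  0.357  -0.462 ]
 [-0.0131 -0.5459 -0.8378  1.2637]
 [ 0.      0.      0.      1.    ]] [497.2832   0.     253.6821]
[[-0.8308 -0.2986  0.4698 -0.049 ]
 [-0.5563  0.4179 -0.7182  0.9331]
 [ 0.0182 -0.858  -0.5133  0.7649]
 [ 0.      0.      0.      1.    ]] [470.8248   0.     250.5319]
[[ 0.4166 -0.8695 -0.2655  0.3481]
 [-0.9091 -0.3989 -0.1199 -0.583 ]
 [-0.0016  0.2913 -0.9566  0.3721]
 [ 0.      0.      0.      1.    ]] [285.1139   0.     254.6409]
{'time': 0.15, 'q': array([-1.1789,  0.2646,  1.6051,  0.    ,  1.2737, -0.0369]), 'joint_vel': array([-0.0006, -0.0031, -0.0064,  0.0007,  0.0018,  0.0019]), 'joint_torque': array([  0.0005, -51.5908, -36.7959,  -0.    ,   0.0081,  -0.    ]), 'tool_pos': array([ 0.2804, -0.6134,  0.2303]), 'tcp_rot': array([-3.068 , -0.668 ,  0.0005]), 'wrist_force': array([-1.2535, -0.6611,  0.9405]), 'torque': array([-0.0296,  0.0114,  0.032 ]), 'width': 0.9982667014360207}
```

View pics/scene0.png

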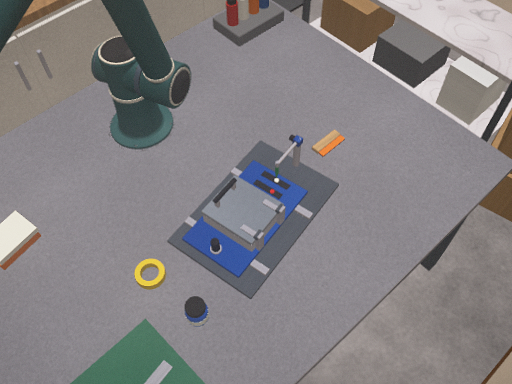

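View pics/side0.png

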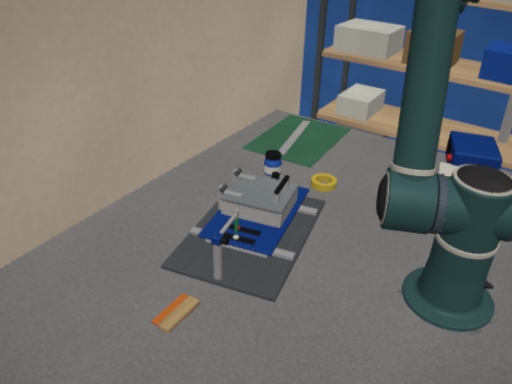

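The scene view shows the plate corners at about (264,142), (338,185), (250,291) and (169,240). The knob is near (215,243), the dots near (276,181) and (271,191), and the bar near (225,191). The side view agrees. Next I compute positions and enlarge the crops.

```bash
python3 - <<'E'
from h import *
np.set_printoptions(precision=4,suppress=True)
i=camera_info('scene'); im=cv2.imread('pics/scene0.png')
c=at_z(i,[(264,142),(338,185),(250,291),(169,240)],0.012)
print(c[:,:2], [np.linalg.norm(c[k]-c[(k+1)%4]) for k in range(4)])
y=(c[0]-c[3]+c[1]-c[2]); print('yaw',np.arctan2(y[1],y[0])-np.pi/2,'ctr',c.mean(0))
print(at_z(i,[(215,240),(276,181),(271,191),(225,190)],[.097,.056,.056,.138]))
a=cv2.resize(im[125:305,160:350],None,fx=4.2,fy=3.3333,interpolation=cv2.INTER_CUBIC)
a=cv2.resize(im[130:280,165:345],None,fx=4,fy=4,interpolation=cv2.INTER_CUBIC)
cv2.imwrite('pics/sc_crop.png',a)
b=cv2.imread('pics/side0.png')[140:290,165:335]
cv2.imwrite('pics/si_crop.png',cv2.resize(b,None,fx=4,fy=4,interpolation=cv2.INTER_CUBIC))
E
```

```text
[[ 0.3462  0.2468]
 [ 0.6246  0.2985]
 [ 0.7015 -0.1314]
 [ 0.4287 -0.1995]] [np.float64(0.28317418853068027), np.float64(0.43676778074404526), np.float64(0.2811302439864134), np.float64(0.4538268910824263)]
yaw 0.17987431634329276 ctr [0.5253 0.0536 0.012 ]
[[ 0.5579 -0.1261  0.097 ]
 [ 0.5074  0.1466  0.056 ]
 [ 0.5236  0.1111  0.056 ]
 [ 0.4757 -0.0184  0.138 ]]
```

View pics/sc_crop.png

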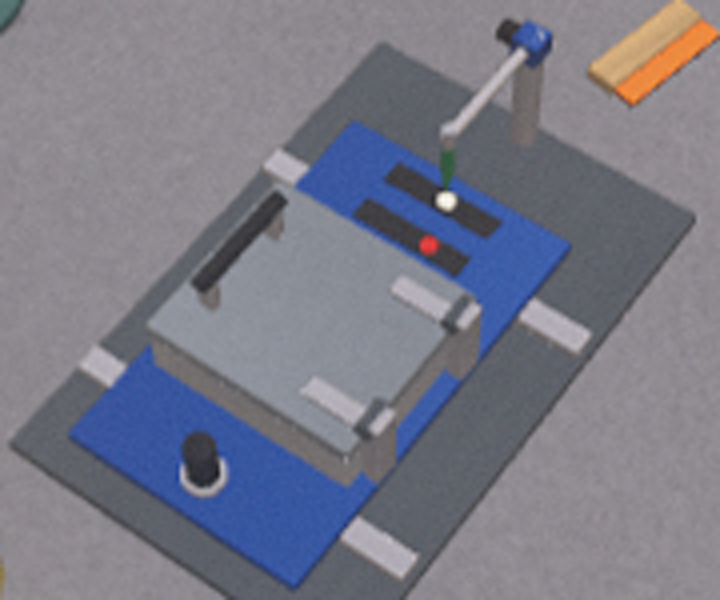

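View pics/si_crop.png

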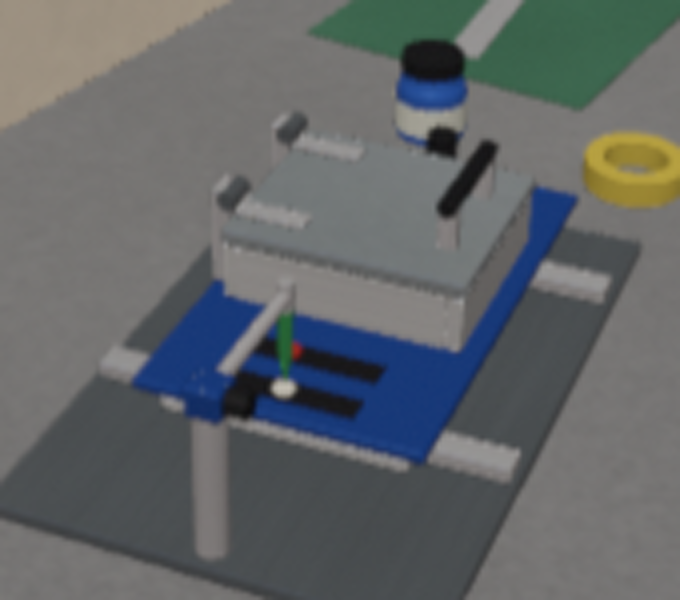

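The pictures show the white dot already close to the pointer. The red dot must first go about +40 mm in station y. I'll move the wrist camera over the station for a close view.

>>> {"api": "play_rows", "payload": {"motion": [[0.04,-0.0435,0,0,85],[0.04,-0.0435,0,0,85],[0.04,-0.0435,0,0,85],[0.04,-0.0435,0,0,85],[0.04,-0.0435,0,0,85]]}}

```text
time: 0.78
tool_pos: [0.3722, -0.331, 0.231]
tcp_rot: [-3.07, -0.668, -0.0]
wrist_force: [1.3, 0.0, 0.6]
width: 0.999
```

>>> {"api": "play_rows", "payload": {"motion": [[0.04,-0.0435,0,0,85],[0.04,-0.0435,0,0,85],[0.04,-0.0435,0,0,85],[0.04,-0.0435,0,0,85],[0.04,-0.0435,0,0,85]]}}

```text
time: 1.4
tool_pos: [0.4637, -0.0501, 0.2313]
tcp_rot: [3.069, 0.668, 0.001]
wrist_force: [0.4, -0.9, -0.4]
width: 0.995
```

>>> {"api": "play_rows", "payload": {"motion": [[0.04,-0.0435,0,-0.0263,85],[0,0,0,-0.0263,85],[0,0,0,-0.0263,85],[0,0,0,-0.0263,85],[0,0,0,-0.0263,85]]}}

```text
time: 2.02
tool_pos: [0.4815, 0.0044, 0.2309]
tcp_rot: [-2.537, -1.852, 0.001]
wrist_force: [-1.4, -0.4, -0.8]
width: 0.995
```

>>> {"api": "play_rows", "payload": {"motion": [[0,0,0,-0.0263,85],[0,0,0,-0.0263,85],[0,0,0,-0.0263,85],[0,0,0,0,85],[0,0,0,0,85]]}}

```text
time: 2.65
tool_pos: [0.4817, 0.0042, 0.2311]
tcp_rot: [-2.016, -2.409, 0.0]
wrist_force: [0.1, -0.2, 0.1]
width: 0.996
```

```bash
python3 - <<'E'
from h import *
np.set_printoptions(precision=4,suppress=True)
a,i=snap('wrist','wrist1.png'); cv2.imwrite('pics/wrist1b.png',cv2.resize(a[:,:,::-1],None,fx=1.56,fy=1.56,interpolation=cv2.INTER_CUBIC))
s=read_state(); print(s['time'],s['tool_pos'],s['tcp_rot'],s['q']); print(np.array(i['pose']))
E
```

```text
2.7 [0.4817 0.0042 0.2312] [-2.0153 -2.4098  0.0002] [-0.0429 -0.1075  2.0031  0.      1.2463 -0.2208]
[[ 0.9842  0.1699  0.0505  0.4689]
 [ 0.1772 -0.9415 -0.2866  0.0769]
 [-0.0011  0.291  -0.9567  0.3732]
 [ 0.      0.      0.      1.    ]]
```

View pics/wrist1b.png

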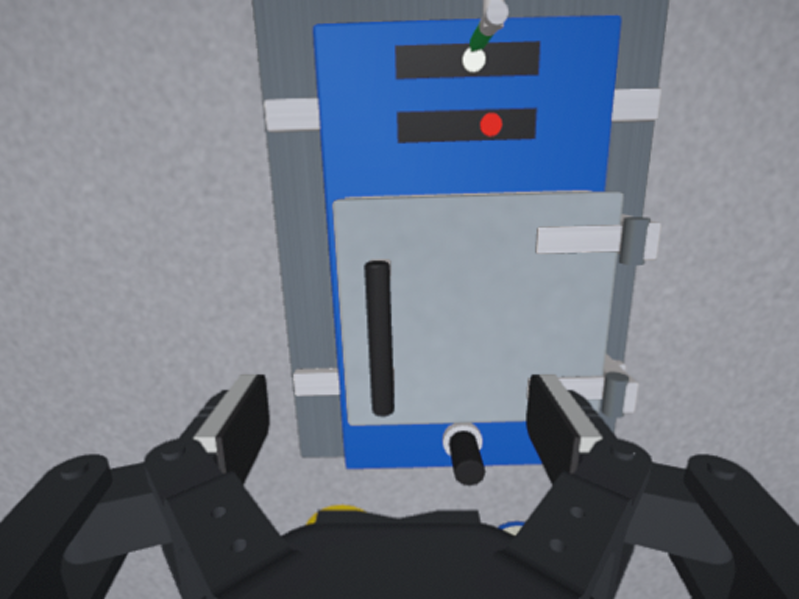

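One view shows it all (in the 1.56x picture): white dot (473,60), red dot (490,124), tip about (474,50), knob top (468,472), and bar from (377,265) to (383,412).

```bash
python3 - <<'E'
from h import *
np.set_printoptions(precision=4,suppress=True)
i=camera_info('wrist'); im=cv2.imread('pics/wrist1.png').astype(int); B,G,R=im[...,0],im[...,1],im[...,2]
def cen(m,box):
    x0,y0,x1,y1=box; ys,xs=np.nonzero(m[y0:y1,x0:x1]); return np.array([xs.mean()+x0,ys.mean()+y0]),len(xs)
w,n1=cen((R>150)&(G>150)&(B>150),(290,28,318,50)); r,n2=cen((R>130)&(G<90)&(B<90),(300,68,330,92))
print('w',w,n1,'r',r,n2)
s=1.56; f=lambda x,y:((x+.5)/s-.5,(y+.5)/s-.5)
W=at_z(i,[w,r],.056); print(W)
# plate lines: carrier corner points (z .052), 1.56x coordinates
C=at_z(i,[f(314,25),f(620,15),f(346,467)],.052); print('carrier corners',C)
v=C[1]-C[0]; print('yaw top edge',np.arctan2(v[1],v[0]),np.linalg.norm(v)); v=C[0]-C[2]; print('yaw side',np.arctan2(v[1],v[0])-np.pi/2,np.linalg.norm(v))
H=at_z(i,[f(377,265),f(383,412)],.145); v=H[0]-H[1]; print('bar',H,np.linalg.norm(v),np.arctan2(v[1],v[0])-np.pi/2, H.mean(0))
print('knob top',at_z(i,[f(469,471)],.097),'collar',at_z(i,[f(462,441)],.058))
crop=im[10:60,270:345].astype(np.uint8); cv2.imwrite('pics/tip.png',cv2.resize(crop,None,fx=10,fy=10,interpolation=cv2.INTER_CUBIC))
E
```

```text
w [303.3512  38.1369] 168 r [314.3432  79.2308] 169
[[0.5055 0.1479 0.056 ]
 [0.5255 0.1121 0.056 ]]
carrier corners [[ 0.401   0.1504  0.052 ]
 [ 0.5922  0.1912  0.052 ]
 [ 0.4695 -0.1768  0.052 ]]
yaw top edge 0.21033056021876695 0.19554820593876354
yaw side 0.20658682567140207 0.334277917257818
bar [[ 0.4673  0.024   0.145 ]
 [ 0.4851 -0.0618  0.145 ]] 0.08761815018289745 0.2050382385044327 [ 0.4762 -0.0189  0.145 ]
knob top [[ 0.5594 -0.1285  0.097 ]] collar [[ 0.5599 -0.1298  0.058 ]]
```

View pics/tip.png

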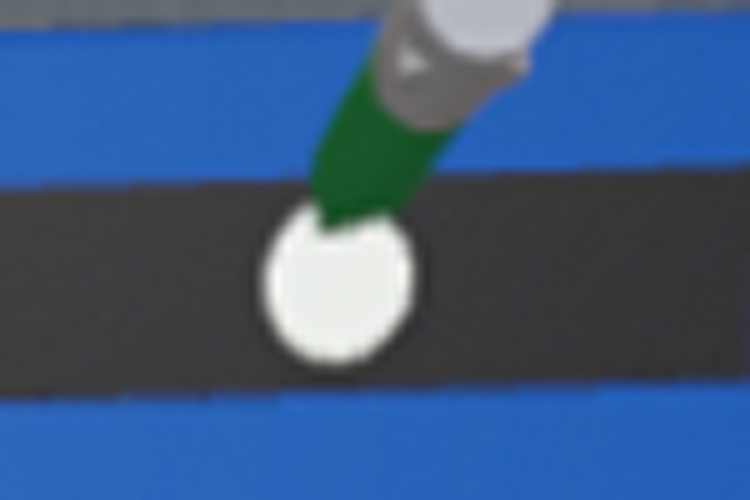

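The crop shows the tip's lower end at about (334,224), which is pixel (302.9,31.9). It overlaps the upper edge of the white dot, so the dot is a few mm short in -y.

```bash
cat > m.py <<'E'
from h import *
from scipy.optimize import least_squares
np.set_printoptions(precision=4,suppress=True)
yaw=0.207; X=np.array([np.cos(yaw),np.sin(yaw),0]);Y=np.array([-np.sin(yaw),np.cos(yaw),0])
th=np.linspace(0,2*np.pi,73); circ=.007*(np.cos(th)[:,None]*X+np.sin(th)[:,None]*Y)
def fitdot(i,l,r,b):   # centre of 14 mm disc from left/right/bottom pixel extremes
    def e(p):
        q=proj(i,circ+[p[0],p[1],.056]); return [q[:,0].min()-l,q[:,0].max()-r,q[:,1].max()-b]
    s=least_squares(e,at_z(i,[((l+r)/2,b-7)],.056)[0,:2]); return np.r_[s.x,.056],s.fun
E
python3 - <<'E'
from m import *
i=camera_info('wrist'); im=cv2.imread('pics/wrist1.png').astype(int)
w,e=fitdot(i,295.7,311.0,46.0); print('white',w,e)
m=(im[...,2]>110)&(im[...,1]<110)&(im[...,0]<110)
ys,xs=np.nonzero(m[65:95,300:330]); print(xs.min()+300,xs.max()+300,ys.min()+65,ys.max()+65)
r,e=fitdot(i,xs.min()+299.5,xs.max()+300.5,ys.max()+65.5); print('red',r,e)
t=at_z(i,[(302.9,31.9)],.062)[0]; print('tip',t)
d=w-r; print('white-red in station',d@X,d@Y)
for n,p in(('red',r),('white',w)): d=t-p; print(n,'shift station x,y',d@X,d@Y)
# check with scene and side
for nm,fn in(('scene','scene0.png'),('side','side0.png')):
    j=camera_info(nm); print(nm,proj(j,[t,w,r]))
s=read_state(); 
from scipy.spatial.transform import Rotation as Rn
M=Rn.from_rotvec(s['tcp_rot']).as_matrix(); print(M)
K=np.array([.5597,-.1291,.0]); d=K-s['tool_pos']; print('to knob tool xy',(M.T@(d*[1,1,0])), 'turn', np.arctan2(M[1,1],M[0,1])-yaw)
E
```

```text
white [0.5055 0.1477 0.056 ] [ 0.6835 -0.6837 -0.0084]
308 321 72 87
red [0.5259 0.111  0.056 ] [ 0.2921 -0.2923 -0.0036]
tip [0.5031 0.1519 0.062 ]
white-red in station -0.012388478062716759 0.04008158498998984
red shift station x,y -0.013887776470225932 0.04468107388476252
white shift station x,y -0.0014992984075091744 0.004599488894772685
scene [[276.3524 177.9829]
 [275.8354 180.4204]
 [271.5095 191.5063]]
side [[235.8685 234.6833]
 [236.0449 235.4703]
 [237.8059 225.9328]]
[[-0.1769  0.9842 -0.0003]
 [ 0.9842  0.1769  0.    ]
 [ 0.0001 -0.0003 -1.    ]]
to knob tool xy [-0.145   0.0531 -0.    ] turn -0.029173693435310843
```

>>> {"api": "play_rows", "payload": {"motion": [[0,0,0,-0.0046,85],[-0.049,0.0163,0,0,85],[-0.049,0.0163,0,0,85],[-0.0485,0.0163,0,0,85],[0,0,0.04,0,85]]}}

```text
time: 3.32
tool_pos: [0.5649, -0.133, 0.1948]
tcp_rot: [1.975, 2.431, 0.005]
wrist_force: [0.4, 0.8, -1.0]
width: 0.99
```

>>> {"api": "play_rows", "payload": {"motion": [[0,0,0.04,0,85],[0,0,0.04,0,85],[0,0,0.027,0,85],[0,0,0.02,0,85],[0,0,0,0,85]]}}

```text
time: 3.95
tool_pos: [0.5588, -0.1286, 0.0626]
tcp_rot: [-1.976, -2.439, 0.002]
wrist_force: [-0.2, -0.4, 0.2]
width: 0.995
```

```bash
python3 - <<'E'
from m import *
a,i=snap('wrist','wrist2.png'); s=read_state(); print(s['time'],s['tool_pos'],s['tcp_rot'],s['wrist_force'])
E
```

```text
4.0 [ 0.56   -0.1289  0.0641] [-1.9771 -2.4404  0.0005] [-0.1935  1.1015  0.2196]
```

View pics/wrist2.png

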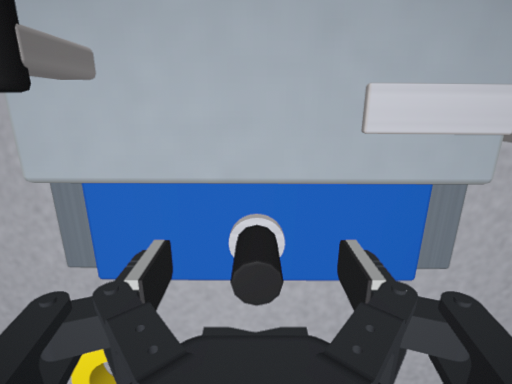

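The knob sits centred between the pads, at (257,283), and the lid edges run level in the picture, so the yaw is right. I'll close on the knob.

>>> {"api": "play_rows", "payload": {"motion": [[0,0,0,0,30],[0,0,0,0,15],[0,0,0,0,15],[0,0,0,0,15],[0,0,0,0,15]], "squeeze": 70}}

```text
time: 4.62
tool_pos: [0.5603, -0.1291, 0.0653]
tcp_rot: [1.977, 2.441, -0.0]
wrist_force: [-1.1, -0.3, 6.2]
width: 0.263
```

```bash
python3 - <<'E'
from m import *
s=read_state(); print(s['time'],s['tool_pos'],s['wrist_force'],s['width'])
k=at_z(camera_info('wrist'),[(257,283)],.097); print('knob (from wrist2)',k)
E
```

```text
4.625 [ 0.5603 -0.1291  0.0653] [-1.1005 -0.269   6.247 ] 0.2630705828433511
knob (from wrist2) [[ 0.5621 -0.1322  0.097 ]]
```

>>> {"api": "play_rows", "payload": {"motion": [[0.003,-0.001,-0.001,0,15],[0.006,-0.002,0,0,15],[0.007,-0.002,0,0,15],[0.007,-0.002,0,0,15],[0.007,-0.002,0,0,15]]}}

```text
time: 5.25
tool_pos: [0.547, -0.1025, 0.0654]
tcp_rot: [1.974, 2.437, 0.002]
wrist_force: [6.9, -4.6, -6.2]
width: 0.256
```

>>> {"api": "play_rows", "payload": {"motion": [[0.007,-0.002,0,0,15],[0.005,-0.002,0,0,15],[0.0027,-0.0009,0,0,15],[0,0,0,0,15],[0,0,0,0,15]]}}

```text
time: 5.88
tool_pos: [0.5387, -0.0886, 0.0654]
tcp_rot: [1.975, 2.438, 0.002]
wrist_force: [4.9, -1.5, -3.6]
width: 0.259
```

```bash
python3 - <<'E'
from m import *
a,i=snap('scene','scene2.png'); b,j=snap('side','side2.png')
s=read_state(); print(s['time'],s['tool_pos'],s['wrist_force'],s['width'])
d=s['tool_pos']-np.array([0.5603,-0.1291,0.0653]); print('moved station',d@X,d@Y)
t=np.array([.5031,.1519,.056])
pa=proj(i,[t])[0]; pb=proj(j,[t])[0]; print(pa,pb)
def red(im,p):
    im=im.astype(int); m=(im[...,0]>110)&(im[...,1]<90)&(im[...,2]<90); x,y=p.astype(int)
    ys,xs=np.nonzero(m[y-15:y+15,x-15:x+15]); return (xs.mean()+x-15,ys.mean()+y-15,len(xs)) if len(xs) else None
for im,inf,p in((a,i,pa),(b,j,pb)):
    r=red(im,p); print(r)
    if r: q=at_z(inf,[r[:2]],.056)[0]-t; print('red err station',q@X,q@Y)
crops=[]
for im,p in((a,pa),(b,pb)):
    x,y=p.astype(int); crops.append(cv2.resize(im[y-20:y+20,x-20:x+20,::-1],None,fx=10,fy=10,interpolation=cv2.INTER_CUBIC))
cv2.imwrite('pics/red2.png',np.hstack(crops))
E
```

```text
5.975 [ 0.5387 -0.0885  0.0654] [ 4.7749 -1.7234 -4.041 ] 0.25821968264051576
moved station -0.012777877821924667 0.04412658002507114
[276.3039 179.1517] [235.8639 236.6129]
(np.float64(276.95), np.float64(179.1), 20)
red err station 0.0014560039231735888 0.0012765774182289687
(np.float64(234.77777777777777), np.float64(237.5), 18)
red err station 0.0010167109392254054 0.004506867982724982
```

View pics/red2.png

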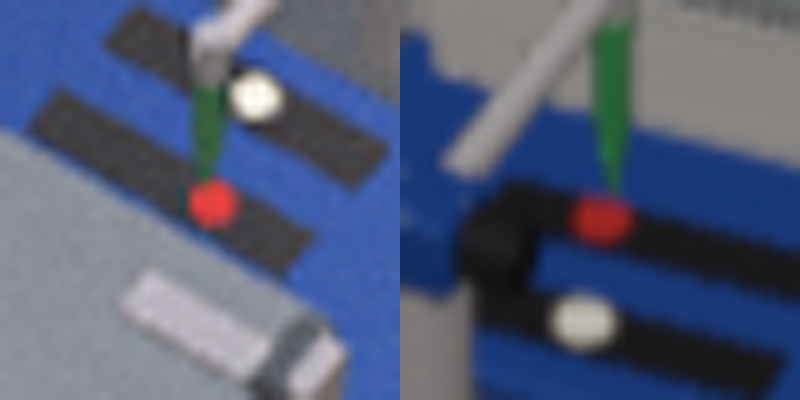

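In the scene crop the tip is near (206,184) and the red dot near (213,204). In the side crop the tip is near (614,193) and the dot near (603,219). I'll turn those residuals into station axes.

```bash
python3 - <<'E'
from m import *
t=np.array([.5031,.1519,.056]); c={'scene':((206,184),(213,204)),'side':((214,193),(203,219))}
res=[];J=[]
for n in c:
    i=camera_info(n); o=proj(i,[t])[0].astype(int)-20
    T,D=[(np.array(p)+.5)/10-.5+o for p in c[n]]
    pt,pb,px,py=proj(i,[t+[0,0,.006],t,t+.001*X,t+.001*Y]); e=(D-T)-(pb-pt); j=np.c_[px-pb,py-pb]
    print(n,'tip pred',pt,'obs',T,'err mm x,y',np.linalg.solve(j,e)); res.append(e);J.append(j)
print('joint',np.linalg.lstsq(np.vstack(J),np.hstack(res),rcond=None)[0])
E
```

```text
scene tip pred [276.3541 177.9779] obs [276.15 176.95] err mm x,y [ 3.5354 -1.1816]
side tip pred [235.8678 234.6879] obs [235.95 234.85] err mm x,y [1.3991 3.7057]
joint [2.5754 0.8829]
```

>>> {"api": "play_rows", "payload": {"motion": [[0.0002,-0.001,0,0,15],[0,-0.0006,0,0,15],[0,0,0,0,15],[0,0,0,0,15],[0,0,0,0,15]]}}

```text
time: 6.6
tool_pos: [0.5372, -0.0889, 0.0654]
tcp_rot: [1.975, 2.438, 0.002]
wrist_force: [5.0, -2.7, -4.5]
width: 0.262
```

>>> {"api": "play_rows", "payload": {"motion": [[0,0,0,0,15],[0,0,0,0,15],[0,0,0,0,15],[0,0,0,0,15],[0,0,0,0,15]]}}

```text
time: 7.22
tool_pos: [0.5372, -0.0889, 0.0654]
tcp_rot: [1.975, 2.438, 0.002]
wrist_force: [5.7, -2.7, -3.2]
width: 0.259
```

```bash
python3 - <<'E'
from m import *
s=read_state(); print(s['time'],s['tool_pos'],s['wrist_force'])
d=s['tool_pos']-np.array([0.5603,-0.1291,0.0653]); print('moved station',d@X,d@Y)
E
```

```text
7.225 [ 0.5372 -0.0889  0.0654] [ 5.711  -2.688  -3.2263]
moved station -0.014298627153509318 0.04412297289630831
```

>>> {"api": "play_rows", "payload": {"motion": [[-0.003,0.001,0,0,15],[-0.006,0.002,0,0,15],[-0.007,0.0026,0,0,15],[-0.007,0.0026,0,0,15],[-0.007,0.0026,0,0,15]]}}

```text
time: 7.85
tool_pos: [0.5503, -0.114, 0.0653]
tcp_rot: [-1.975, -2.437, 0.001]
wrist_force: [-6.5, 5.4, 6.7]
width: 0.26
```

>>> {"api": "play_rows", "payload": {"motion": [[-0.006,0.0022,0,0,15],[-0.003,0.0012,0,0,15],[-0.0015,0.0006,0,0,15],[0,0,0,0,15],[0,0,0,0,15]]}}

```text
time: 8.48
tool_pos: [0.5566, -0.1238, 0.0653]
tcp_rot: [-1.975, -2.438, 0.002]
wrist_force: [-4.6, 2.3, 5.5]
width: 0.26
```

```bash
python3 - <<'E'
from m import *
s=read_state(); print(s['time'],s['tool_pos'],s['wrist_force'])
d=s['tool_pos']-np.array([0.5603,-0.1291,0.0653]); print('moved station',d@X,d@Y)
E
```

```text
8.475 [ 0.5566 -0.1238  0.0653] [-4.5743  2.2684  5.4678]
moved station -0.0024955970444708853 0.005907185850098335
```

>>> {"api": "play_rows", "payload": {"motion": [[-0.0007,0.0006,0,0,15],[-0.0006,0.0004,0,0,15],[0,0,0,0,15],[0,0,0,0,15],[0,0,0,0,15]]}}

```text
time: 9.1
tool_pos: [0.5578, -0.1246, 0.0653]
tcp_rot: [-1.975, -2.437, 0.002]
wrist_force: [-5.8, 3.1, 6.5]
width: 0.261
```

```bash
python3 - <<'E'
from m import *
s=read_state(); print(s['time'],s['tool_pos'],s['wrist_force'])
d=s['tool_pos']-np.array([0.5603,-0.1291,0.0653]); print('moved station',d@X,d@Y)
E
```

```text
9.1 [ 0.5578 -0.1246  0.0653] [-5.7528  3.0826  6.5018]
moved station -0.001577663489275298 0.004885202719036172
```

>>> {"api": "play_rows", "payload": {"motion": [[0.0007,-0.001,0,0,15],[0,0,0,0,30],[0,0,0,0,60],[0,0,0,0,85],[0,0,0,0,85]]}}

```text
time: 9.72
tool_pos: [0.5587, -0.1255, 0.0653]
tcp_rot: [1.978, 2.441, -0.0]
wrist_force: [0.2, -0.3, -0.4]
width: 0.966
```

>>> {"api": "play_rows", "payload": {"motion": [[0,0,-0.02,0,85],[0,0,-0.05,0,85],[0,0,-0.05,0,85],[0,0,-0.047,0,85],[0.049,-0.016,0,0,85]]}}

```text
time: 10.35
tool_pos: [0.5376, -0.0828, 0.2401]
tcp_rot: [1.974, 2.428, 0.009]
wrist_force: [0.6, 0.8, -0.9]
width: 0.995
```

>>> {"api": "play_rows", "payload": {"motion": [[0.049,-0.016,0,0,85],[0.049,-0.016,0,0,85],[0,0,0,0,85],[0,0,0,0,85]]}}

```text
time: 10.85
tool_pos: [0.4818, 0.0083, 0.2337]
tcp_rot: [1.975, 2.44, 0.002]
wrist_force: [0.9, 0.1, -0.1]
width: 0.991
```

```bash
python3 - <<'E'
from m import *
a,i=snap('wrist','wrist3.png'); s=read_state(); print(s['time'],s['tool_pos'],s['tcp_rot'],s['wrist_force'])
t=np.array([.5031,.1519,.062]); p=proj(i,[t,t-[0,0,.006]]); print(p); x,y=p[0].astype(int); y=max(y,26)
print('offset',x-30,y-25)
big=cv2.resize(a[:,:,::-1],None,fx=1,fy=1)
c=cv2.resize(a[y-25:y+35,x-30:x+30,::-1],None,fx=6.4,fy=6.4,interpolation=cv2.INTER_CUBIC)
big=cv2.resize(a[:,:,::-1],None,fx=.8,fy=.8); big=cv2.copyMakeBorder(big,0,384-big.shape[0],0,0,cv2.BORDER_CONSTANT)
cv2.imwrite('pics/w3.png',np.hstack([c,big]))
E
```

```text
10.9 [0.482  0.0079 0.2334] [1.9767 2.4393 0.0013] [ 0.064   0.4018 -0.7362]
[[305.4003  38.4232]
 [304.3838  39.711 ]]
offset 275 13
```

View pics/w3.png

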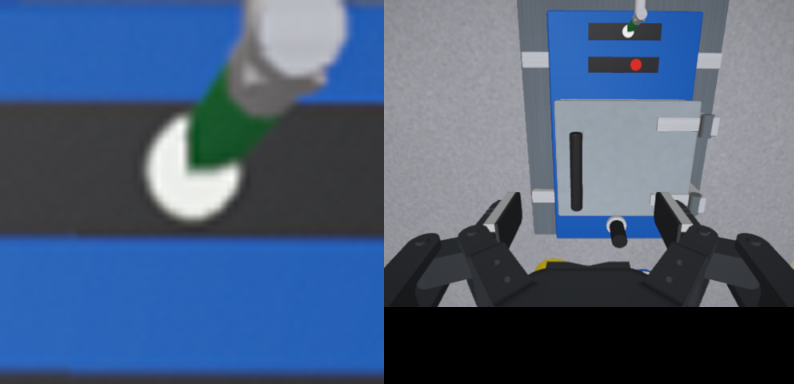

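The tip now ends inside the white dot, at crop (195,165), with the dot spanning x 146–242 and bottom 220. The bar runs from about (240,168) to (240,260) in full-picture pixels.

```bash
python3 - <<'E'
from m import *
i=camera_info('wrist'); im=cv2.imread('pics/wrist3.png').astype(int)
w,e=fitdot(i,297.3,312.3,46.9); t=at_z(i,[(305.0,38.3)],.062)[0]; d=t-w
print('white',w,e,'tip',t,'remaining x,y',d@X,d@Y)
# red dot + 40 / -12.4 offset gives white independently
m=(im[...,2]>110)&(im[...,1]<110)&(im[...,0]<110)
ys,xs=np.nonzero(m[60:110,290:340]); l,r_,b=xs.min()+289.5,xs.max()+290.5,ys.max()+60.5
r,e=fitdot(i,l,r_,b); w2=r-.0124*X+.040*Y; d=t-w2; print('red',r,e,'via red: remaining',d@X,d@Y)
# bar
g=im.sum(2)<150; ys,xs=np.nonzero(g[150:275,225:255]); 
xs=xs+225;ys=ys+150; print('bar px',xs.min(),xs.max(),ys.min(),ys.max())
for row in(180,215,250): q=xs[ys==row]; print(row,q.min(),q.max())
s=read_state()
for row in (180,215,250):
    q=xs[ys==row]; P=at_z(i,[((q.min()+q.max())/2,row)],.138)[0]; d=P-s['tool_pos']; print(P,'from tcp station',d@X,d@Y)
E=at_z(i,[(240,ys.min()),(240,ys.max())],.142); d=E-s['tool_pos']; print(E,d@X,d@Y)
E
```

```text
white [0.5036 0.1519 0.056 ] [ 0.5926 -0.5924 -0.0072] tip [0.5029 0.1514 0.062 ] remaining x,y -0.0008031412317090748 -0.00024905845604030445
red [0.5238 0.1151 0.056 ] [ 0.3475 -0.3475 -0.0043] via red: remaining -0.0006819512846261681 -0.00013107337695956108
bar px 233 247 165 262
180 233 246
215 234 246
250 234 247
[0.4672 0.0158 0.138 ] from tcp station -0.012874247997753108 0.010739341359122955
[ 0.4739 -0.0159  0.138 ] from tcp station -0.012845875619944021 -0.021621420539809266
[ 0.4811 -0.0501  0.138 ] from tcp station -0.012821967991724756 -0.056610753682650526
[[ 0.4651  0.0296  0.142 ]
 [ 0.4828 -0.0603  0.142 ]] [-0.0121 -0.0132] [ 0.0247 -0.0669]
```

The white dot is within 0.8 mm. The bar's centre is at (-12.9, -21.1) mm in station axes from the TCP. I'll go there now and descend.

>>> {"api": "play_rows", "payload": {"motion": [[-0.021,-0.0129,0,0,85],[0,0,0.035,0,85],[0,0,0.035,0,85],[0,0,0.028,0,85],[0,0,0.016,0,85]]}}

```text
time: 11.52
tool_pos: [0.4726, -0.0158, 0.1167]
tcp_rot: [-1.979, -2.438, 0.002]
wrist_force: [-0.2, 0.5, -0.3]
width: 0.992
```

>>> {"api": "play_rows", "payload": {"motion": [[0,0,0,0,85],[0,0,0,0,60],[0,0,0,0,40],[0,0,0,0,30],[0,0,0,0,30]], "squeeze": 20}}

```text
time: 12.15
tool_pos: [0.4732, -0.0147, 0.1188]
tcp_rot: [1.977, 2.44, 0.001]
wrist_force: [-0.5, -0.3, 1.0]
width: 0.356
```

```bash
python3 - <<'E'
from m import *
a,i=snap('wrist','wrist4.png'); s=read_state(); print(s['time'],s['tool_pos'],s['wrist_force'],s['width'])
E
```

```text
12.2 [ 0.4731 -0.0147  0.1186] [0.7171 0.5566 0.0437] 0.3529719511864527
```

View pics/wrist4.png

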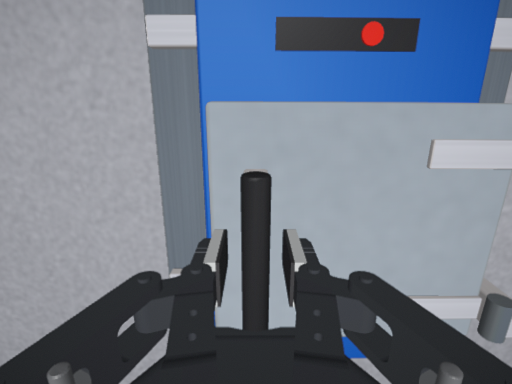

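The bar lies midway between the pads (bar 241–271, pads 224 and 286). I'll close and firm up the grip.

>>> {"api": "play_rows", "payload": {"motion": [[0,0,0,0,18],[0,0,0,0,8],[0,0,0,0,5],[0,0,0,0,5],[0,0,0,0,5]], "squeeze": 25}}

```text
time: 12.82
tool_pos: [0.4732, -0.0147, 0.1185]
tcp_rot: [1.978, 2.441, 0.001]
wrist_force: [0.9, 1.1, 1.2]
width: 0.154
```

>>> {"api": "play_rows", "payload": {"motion": [[0,0,0,0,5],[0,0,0,0,5],[0,0,0,0,5]], "squeeze": 80}}

```text
time: 13.2
tool_pos: [0.4732, -0.0146, 0.1185]
tcp_rot: [1.978, 2.441, 0.001]
wrist_force: [0.3, 1.3, 3.3]
width: 0.137
```

>>> {"api": "play_rows", "payload": {"motion": [[0,0,-0.0008,0,5],[0,0.0001,-0.0008,0,5],[0,0.0001,-0.0008,0,5],[0,0.0001,-0.0008,0,5],[0,0,0,0,5]]}}

```text
time: 13.82
tool_pos: [0.4714, -0.015, 0.1188]
tcp_rot: [-1.976, -2.439, 0.004]
wrist_force: [5.2, -0.1, -13.5]
width: 0.133
```

The pull drags the tool about 1.8 mm in -x through arm compliance. I'll counter that in x while pulling on gently.

>>> {"api": "play_rows", "payload": {"motion": [[0,0.0008,0,0,5],[0,0.0008,0,0,5],[0,0.0003,-0.0004,0,5],[0,0.0003,-0.0004,0,5],[0,0,0,0,5]]}}

```text
time: 14.45
tool_pos: [0.472, -0.0148, 0.1206]
tcp_rot: [-1.974, -2.437, 0.009]
wrist_force: [-3.8, -4.5, -13.8]
width: 0.133
```

>>> {"api": "play_rows", "payload": {"motion": [[0,0,-0.0005,0,5],[0,0,-0.0005,0,5],[0,0,-0.0005,0,5],[0,0,-0.0005,0,5],[0,0,0,0,5]]}}

```text
time: 15.08
tool_pos: [0.4735, -0.0146, 0.1245]
tcp_rot: [-1.976, -2.439, 0.005]
wrist_force: [-4.1, -2.7, -6.7]
width: 0.137
```

The seal has let go: force is down to 6.7 N with the bar about 6 mm up. I'll continue gently along the arc.

>>> {"api": "play_rows", "payload": {"motion": [[0,0.0002,-0.0014,0,5],[0,0.0002,-0.0014,0,5],[0,0.0003,-0.0014,0,5],[0,0.0003,-0.0014,0,5],[0,0.0003,-0.0014,0,5]]}}

```text
time: 15.7
tool_pos: [0.4747, -0.0143, 0.131]
tcp_rot: [-1.975, -2.439, 0.005]
wrist_force: [-3.5, -3.7, -9.3]
width: 0.133
```

>>> {"api": "play_rows", "payload": {"motion": [[0,0.0003,-0.0014,0,5],[0,0.0004,-0.0014,0,5],[0,0.0004,-0.0014,0,5],[0,0.0004,-0.0014,0,5],[0,0,0,0,5]]}}

```text
time: 16.32
tool_pos: [0.4779, -0.0136, 0.1381]
tcp_rot: [-1.977, -2.441, 0.001]
wrist_force: [-4.3, -2.0, -3.0]
width: 0.135
```

```bash
python3 - <<'E'
from m import *
a,i=snap('wrist','wrist5.png'); b,j=snap('scene','scene5.png'); c,k=snap('side','side5.png')
s=read_state(); print(s['time'],s['tool_pos'],s['wrist_force'],s['width'])
d=s['tool_pos']-np.array([.4732,-.0146,.1185]); print('moved station',d@X,d@Y,d[2]); f=s['wrist_force']; print('F',f@X,f@Y)
im=a.astype(int)
m=(im[...,0]>110)&(im[...,1]<110)&(im[...,2]<110); m[120:]=0
ys,xs=np.nonzero(m); l,r_,bb=xs.min()-.5,xs.max()+.5,ys.max()+.5; print(l,r_,ys.min(),bb,len(xs))
if len(xs):
    r,e=fitdot(i,l,r_,bb); print('red',r,e); w=r-.0124*X+.040*Y; d=np.array([.5030,.1516,.056])-w; print('white remaining',d@X,d@Y)
t=np.array([.503,.1516,.056]); cr=[]
for im,inf in((b,j),(c,k)):
    x,y=proj(inf,[t])[0].astype(int); print(x-20,y-20); cr.append(cv2.resize(im[y-20:y+20,x-20:x+20,::-1],None,fx=10,fy=10,interpolation=cv2.INTER_CUBIC))
cv2.imwrite('pics/w5.png',np.hstack(cr))
E
```

```text
16.475 [ 0.4779 -0.0136  0.1382] [-4.7998 -2.9082 -2.7954] 0.1326853704307961
moved station 0.004828124944195448 -1.7634009547867035e-05 0.019674342661613525
F -5.295008346155471 -1.8596082513227212
345.5 366.5 29 50.5 373
red [0.5239 0.1165 0.056 ] [ 0.6576 -0.658  -0.0114]
white remaining -0.0008794807921838235 -0.0013093033770460957
256 159
215 216
```

View pics/w5.png

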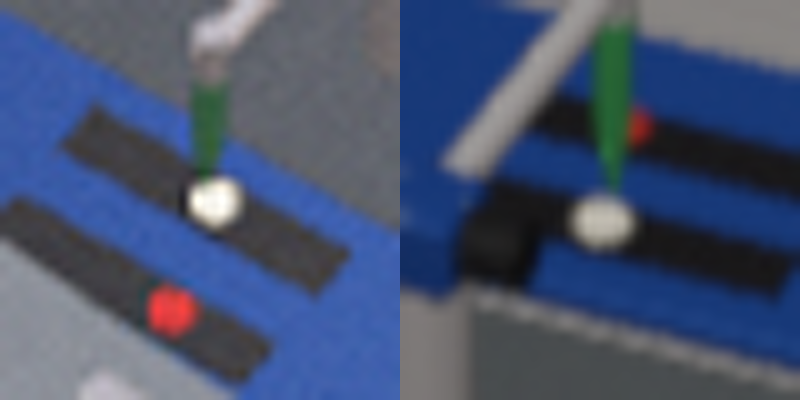

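The white dot is about 1 mm too far in +x, and the bar is 19.7 mm up. I'll make a small x trim and then relax the side push.

>>> {"api": "play_rows", "payload": {"motion": [[0,-0.0008,0,0,5],[0,-0.0008,0,0,5],[0,-0.0008,0,0,5],[0,-0.0006,0,0,5],[0,0,0,0,5]]}}

```text
time: 17.1
tool_pos: [0.4772, -0.0138, 0.1379]
tcp_rot: [1.976, 2.438, 0.005]
wrist_force: [4.9, 1.3, -5.4]
width: 0.135
```

```bash
python3 - <<'E'
from m import *
s=read_state(); d=s['tool_pos']-np.array([.4732,-.0146,.1185]); print(s['time'],'moved station',d@X,d@Y,d[2]); f=s['wrist_force']; print('F',f@X,f@Y,f[2])
E
```

```text
17.1 moved station 0.0040445081164819695 -7.354096383850783e-05 0.019376625880287435
F 5.113469112067154 0.2891629842249556 -5.432689996155276
```

>>> {"api": "play_rows", "payload": {"motion": [[0,-0.0004,0,0,5],[0,-0.0004,0,0,5],[0,0,0,0,5],[0,0.0009,0,0,5],[0,0,0,0,5]]}}

```text
time: 17.73
tool_pos: [0.476, -0.0141, 0.1372]
tcp_rot: [1.977, 2.44, 0.002]
wrist_force: [4.2, 2.0, -3.2]
width: 0.132
```

>>> {"api": "play_rows", "payload": {"motion": [[0,0,0,0,5],[0,0,0,0,5],[0,0,0,0,5],[0,0,0,0,5]]}}

```text
time: 18.23
tool_pos: [0.4759, -0.0141, 0.1371]
tcp_rot: [1.977, 2.44, 0.002]
wrist_force: [3.7, 1.7, -3.9]
width: 0.134
```

```bash
python3 - <<'E'
from m import *
a,i=snap('wrist','wrist6.png'); b,j=snap('scene'); c,k=snap('side')
s=read_state(); d=s['tool_pos']-np.array([.4732,-.0146,.1185]); print(s['time'],'moved station',d@X,d@Y,d[2]); f=s['wrist_force']; print('F',f@X,f@Y,f[2],s['width'],abs(s['joint_vel']).max())
t=np.array([.503,.1516,.056]); cr=[]
for im,inf in((b,j),(c,k)):
    x,y=proj(inf,[t])[0].astype(int); cr.append(cv2.resize(im[y-20:y+20,x-20:x+20,::-1],None,fx=7,fy=7,interpolation=cv2.INTER_CUBIC))
w=cv2.resize(a[:,:,::-1],(373,280))
side=cv2.resize(c[130:290,160:390,::-1],(403,280))
cv2.imwrite('pics/w6.png',np.vstack([np.hstack(cr+[np.zeros((280,216,3),np.uint8)]),np.hstack([w,side])]))
E
```

```text
18.375 moved station 0.0026876618925889685 -8.089450611020893e-05 0.018634503620429593
F 5.237711598917028 1.0891801687348284 -4.491163014094874 0.13528076565280378 0.001843949696819763
```

View pics/w6.png

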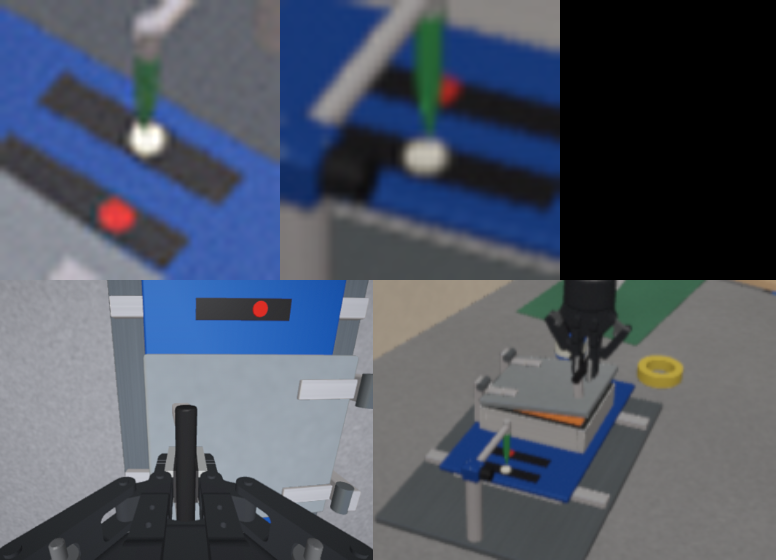

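The dot now sits directly below the tip in both views, and the lid is held open. I'll add a final 1 mm of rise and relax the sideways push.

>>> {"api": "play_rows", "payload": {"motion": [[0,0.0004,-0.0006,0,5],[0,0.0005,-0.0006,0,5],[0,0,0,0,5],[0,0,0,0,5],[0,0,0,0,5]]}}

```text
time: 19.0
tool_pos: [0.476, -0.0141, 0.138]
tcp_rot: [-1.978, -2.441, 0.0]
wrist_force: [4.4, 0.9, -6.9]
width: 0.133
```

```bash
python3 - <<'E'
from m import *
s=read_state(); d=s['tool_pos']-np.array([.4732,-.0146,.1185]); print(s['time'],'moved station',d@X,d@Y,d[2]); f=s['wrist_force']; print('F',f@X,f@Y,f[2])
x=lambda z:.149-np.sqrt(.1503**2-(.020+z)**2); print('carrier x vs before lid',d@X-x(d[2]), 'angle',np.arcsin((.02+d[2])/.1503)-.1334)
E
```

```text
19.0 moved station 0.0028051084471059718 -6.661886808573897e-05 0.019451806932726412
F 4.442277262214057 -0.04504804229734691 -6.911708419441248
carrier x vs before lid -0.001165084513986051 angle 0.1321987518359435
```

>>> {"api": "play_rows", "payload": {"motion": [[0,0.0006,0,0,5],[0,0,0,0,5],[0,0,0,0,5],[0,0,0,0,5]]}}

```text
time: 19.5
tool_pos: [0.476, -0.0141, 0.1379]
tcp_rot: [-1.977, -2.44, 0.002]
wrist_force: [-1.2, 0.6, -3.4]
width: 0.14
```

```bash
python3 - <<'E'
from m import *
from workcell import finish_job
s=read_state(); d=s['tool_pos']-np.array([.4732,-.0146,.1185]); f=s['wrist_force']; print(s['time'],d@X,d@Y,d[2],'F',f@X,f@Y,f[2],s['width'],abs(s['joint_vel']).max())
x=.149-np.sqrt(.1503**2-(.020+d[2])**2); ok=abs(d@X-x+.0007)<.0015 and .017<d[2]<.023; print(ok)
if ok: print(finish_job())
E
```

```text
19.5 0.00282504308474699 -5.570621013928936e-05 0.01937982784540801 F -1.0052042939031323 0.8269630637999263 -3.405276504191818 0.1402389052278813 0.0012911655189852946
True
the job is handed in; nothing more can be done
None
```

I did all the steps in order and handed the job in at 19.5 s of the 51 s allowed. It reported no verdict.

- **Red dot:** I moved the carrier by its knob until the red dot was under the pointer and held it there for about 1 s. By the arm's own position the dot was within about 0.7 mm. The scene and side pictures, taken just before a last 1.5 mm trim, had read about 1.5 mm further off in each direction. I split the difference in x and left y almost alone.
- **White dot:** I then moved on to the white dot, and a close wrist-camera view put it within about 0.8 mm. I let go of the knob after that.
- **Lid:** I pulled slowly by the bar. The highest pull read was about 14 N, and after the seal let go the load fell to 3–9 N without the lid flinging open. The pull dragged the carrier about 1–2 mm along x, so I trimmed it back while holding the lid.
- **At hand-in:** The bar was held 19.4 mm up (about 0.13 rad), the arm was still, and the side force was about 1 N. I estimate the white dot about 0.5 mm from the pointer. It appeared directly under the tip in the scene and side pictures, taken just before a last small trim.
- **One disagreement:** With the lid open, the wrist camera read the white dot 1.3 mm off in y. The arm showed no movement in y, so I left it.
- **Bystanders:** I never went near the tape roll, ink jar or squeegee, though I made no final check that they stayed put.

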